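# Pack the home-visit caddy with the travel sizes

### The job

Pack the carrying caddy for a home visit: stand the two small squeeze bottles, the small squeeze tube and the low cream pot upright in it, each fully down in the well cut for it (pot in the wide well, tube in the single middle-sized well, one bottle in each of the twin wells). The full-size ones stay in the salon: leave the tall squeeze bottle, the big tube and the tall jar standing where they are.

Things in the scene. Friction and masses are not known exactly. Their poses are not given: they have to be found in the camera images.
- bottle_a: Small white squeeze bottle with a pointed nozzle cap, standing upright on the worktop; round body 34 mm in diameter up to 62 mm, cap 18 mm in diameter, 80 mm high in all, about 50 g. One of two small ones that travel; either may stand in either well of insert_twin. Origin: centre of its underside, z up.
- bottle_b: Small white squeeze bottle with a pointed nozzle cap, standing upright on the worktop; round body 34 mm in diameter up to 66 mm, cap 18 mm in diameter, 86 mm high in all, about 50 g. One of two small ones that travel; either may stand in either well of insert_twin. Origin: centre of its underside, z up.
- tube_small: Small white squeeze tube on its round cap (40 mm wide, 20 mm high); above that 43 mm round, flattening upward to a crimped edge 50 mm long (its y) and about 3 mm thick (its x) at 105 mm; some 20 mm thick at 70 mm height. Pinch the flat sides, closing along its x. 0.11 kg. Origin: centre of its underside, z up.
- pot_low: Low round cream pot with a screwed-on pale lid, standing on the worktop; at most 68 mm in diameter, 43 mm high, about 0.11 kg. Rigid in one piece. Origin: centre of its underside, z up.
- bottle_tall: Full-size squeeze bottle of the same shape as the small ones, 38 mm in diameter, 130 mm high, standing on the worktop. Stays where it is. Origin: centre of its underside.
- tube_big: Full-size squeeze tube of the same shape as the small one, 156 mm high, its crimped edge 84 mm long along its y. Stays where it is. Origin: centre of its underside.
- jar_tall: Full-size cream jar with a black lid, 72 mm in diameter, 86 mm high, twice as high as the low pot. Stays where it is. Origin: centre of its underside.
- insert_wide: Grey block, 112 (x) x 96 (y) x 24 mm high, one of three in a row (97 mm apart along y, any order) in the white caddy (walls to 33 mm above the worktop); all fixed. Origin: centre of its underside, 5 mm above the worktop, z up. One wide round well at its centre, 84 mm across, 18 mm deep (floor 6 mm above the origin). For the cream pot.
- insert_mid: Grey block, 112 (x) x 96 (y) x 24 mm high, one of three in a row (97 mm apart along y, any order) in the white caddy (walls to 33 mm above the worktop); all fixed. Origin: centre of its underside, 5 mm above the worktop, z up. One middle-sized round well at its centre, 58 mm across, 18 mm deep (floor 6 mm above the origin). For the small tube.
- insert_twin: Grey block, 112 (x) x 96 (y) x 24 mm high, one of three in a row (97 mm apart along y, any order) in the white caddy (walls to 33 mm above the worktop); all fixed. Origin: centre of its underside, 5 mm above the worktop, z up. Two round wells, 50 mm across, 18 mm deep (floor at z = 6 mm), centred at x = +27.5 and -27.5 mm, y = 0. For the small bottles, one in each.

How it is judged:
By the outcome, as a careful person would: the job done as asked, in the order asked, and still so for the second after the job is handed in, with the robot touching nothing.
It also fails if it takes over 104 s, if anything falls off the work surface, if the arm or the gripper's body presses on something with over 40 N, if the wrist force passes 120 N, or if a joint passes its speed limit or range.

### The arm

A 6-joint arm with a two-finger parallel gripper is mounted at the origin on a cart in front of the work surface, level with it; the furniture and walls round the work are solid. World frame = base frame: x ahead of the robot, y to its left, z up, the work surface at z = 0. Lengths are in m, angles in degrees, forces in N, time in s.
With the tool pointing down it reaches from about 0.25 to 0.725 m from the base axis. Payload 9.7 kg.
Tool frame: the origin (TCP) lies midway between the tips of the shut fingers; the grasp point (between the pads) lies 19 mm behind it; z points along the fingers, y is the line along which they close (so a half turn about z gives the same grasp; the last joint's range is limited). The gripper opens to 85 mm and grips with 20 to 120 N. Pads are 22 mm wide; open, the fingers measure 114 mm over their backs; the gripper's body (76 mm by 85 mm) begins 54 mm behind the grasp point. The pads swing forward as they close: fully open they stand 13 mm farther back than shut.
Start: joints at [72.594, 4.979, 10.078, 95.1, 0, 90], TCP at [0.165, 0.525, 0.231] pointing down, gripper open.
Joint ranges: [-179.16, 179.16], [-48.56, 103.87], [-65.8, 70.77], [-126.05, 130.52], [-82.76, 87.17], [-180, 180]. Speed limits (degrees/s): [127.2, 127.2, 147.25, 180, 180, 180].

### API

Orientations are given as [roll, pitch, yaw] about the fixed x, y, z axes, in that order (R = Rz(yaw) Ry(pitch) Rx(roll)).
In Python, from workcell import * gives the robot as it stands.
- The arm moves only by the tool servo_tool, never from a script. Its argument "moves" is a list of rows, each a list of 4 numbers: the shift along the world's x, y, z in cm, then the turn about the world's z in rad. A call has 1 to 20 rows; each row is the pose to reach, as a shift and turn from the pose commanded when the call began; what a row does not reach only later rows make up. A row lasts 1/12 s, in which the tool goes at most 41.7 mm and 7.16 degrees, less where a joint would pass 70% of its speed; a pose out of reach is approached as far as the arm can. A call with a gripper value outside its range is refused whole. "claw" is the closure, from 0 (fully open) to 1 (shut), set as the call begins (left out, the last holds). The fingers move at their own pace and stop on an object; "force" is the grip in N (left out, the last holds). Time passes only in rows, so rows that repeat a pose let the fingers close. It gives the time, the measured TCP pose, the force, the opening and the grip force at its end, in the units of the state.
- get_obs(): the state, without advancing time (a new reading comes with each control period).
- camera(name): name is "scene" or "top" or "wrist"; returns the picture (420x560x3 uint8, red, green, blue); there is no depth.
- get_calibration(name): a dict with "fx", "fy", "cx", "cy" (pixels), "k1" (the pictures are not rectified: a ray, as slopes to the right and down, at radius r is drawn at 1 + k1 r^2 times it, then the intrinsics apply), "rvec" (rotation vector, rad) and "tvec" (3), from world to camera coordinates, as OpenCV has them; the wrist camera has in their place "tool_from_camera" (4x4, takes a point from camera to tool coordinates, whose origin is the TCP and whose axes are the flange's). Camera axes: x right, y down, z forward; pixel columns grow to the right and rows downward; lengths in m; the calibration is good to about 2 mm. A picture is of the moment at which its call begins: read the wrist's pose just before it. get_calibration takes no time and is no camera call.
- job_done(): hands the job in; it is judged then, once.
The state is a dict: "time": time; "q": joint angles; "qd": joint speeds; "joint_efforts": joint torques, N m; "ee_pos": TCP position; "tcp_rot": TCP orientation; "wrist_force": force on the tool from outside, world axes, zero at the start; "torque": the same for the moment, N m; "opening": finger opening in m; "grasp_force": force on a finger pad.
Only numpy, scipy, OpenCV 4.12 (cv2) and the standard library are available. Lean on these libraries where they do the work, as an engineer would, in place of code of your own. Each camera call takes 0.05 s, during which the arm holds its last target. There are 200 camera calls.

## Working session

There is one attempt and no reset: what is moved stays moved. The work goes in short steps, Python scripts to look and compute and a tool call to move; the robot and the scene stay as the last step left them, time stands still between calls to the robot, and variables do not carry over. Pictures are saved under pics/ and viewed, at most 14 in all, crops included, and the job is handed in when it is done.

Besides the shell and the picture viewer there is one more tool, called after "Emit:" as name(argument=value, ...), one argument or row to a line, values as JSON. servo_tool: Moves the arm, as the interface text tells. Its arguments: {"type":"object","properties":{"moves":{"type":"array","items":{"type":"array","items":{"type":"number"}}},"claw":{"type":"number"},"force":{"type":"number"}},"required":["moves"]}

```bash
ls; mkdir -p pics
python3 - <<'E'
from workcell import *
import cv2
for n in("scene","top","wrist"):
    im=camera(n); cv2.imwrite(f"pics/{n}0.png",im[:,:,::-1]); print(n,get_calibration(n))
print(get_obs())
E
```

```text
pics
scene {'fx': 427.4389443305831, 'fy': 427.4389443305831, 'cx': 283.0433705788702, 'cy': 206.233800427432, 'k1': -0.0018247994673791551, 'rvec': array([ 1.99356621, -0.57153052,  0.34449048]), 'tvec': array([-0.45107399,  0.16331345,  1.09256009])}
top {'fx': 497.0245664761349, 'fy': 497.0245664761349, 'cx': 270.8734105755017, 'cy': 216.30780399414922, 'k1': -0.12403032915869201, 'rvec': array([ 2.16963938, -2.18552244,  0.09706591]), 'tvec': array([0.00949984, 0.53130953, 1.48621721])}
wrist {'fx': 310.5498553819539, 'fy': 310.5498553819539, 'cx': 285.24037053246144, 'cy': 208.4316948422086, 'k1': 0.015600545903719553, 'tool_from_camera': array([[-3.12202905e-04, -9.60691982e-01, -2.77616315e-01,
         6.95734368e-02],
       [ 9.99999772e-01, -1.33877265e-04, -6.61301261e-04,
         6.25489464e-04],
       [ 5.98140306e-04, -2.77616458e-01,  9.60691805e-01,
        -1.42225938e-01],
       [ 0.00000000e+00,  0.00000000e+00,  0.00000000e+00,
         1.00000000e+00]])}
{'time': 0.15, 'q': array([ 7.25951990e+01,  5.00272512e+00,  1.00459076e+01,  9.51011122e+01,
       -2.27964882e-04,  9.00021944e+01]), 'qd': array([-0.00151683, -0.14179034,  0.11333294,  0.00153563, -0.0098924 ,
        0.00862477]), 'joint_efforts': array([ 3.54205340e-04, -5.20760930e+01,  4.65044904e+01,  1.38914163e-02,
        5.94947323e-05,  2.23737453e-05]), 'ee_pos': array([0.1644631 , 0.52464453, 0.23076602]), 'tcp_rot': array([-1.79942070e+02,  2.30183434e-04,  1.62593005e+02]), 'wrist_force': array([-0.27676029,  0.62177389,  0.27253344]), 'torque': array([ 0.02876008, -0.04316016, -0.06726022]), 'grasp_force': 0.0, 'opening': 0.08541434566074364}
```

View pics/top0.png

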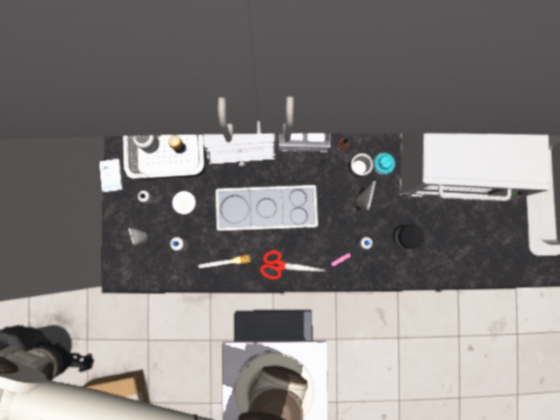

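View pics/scene0.png

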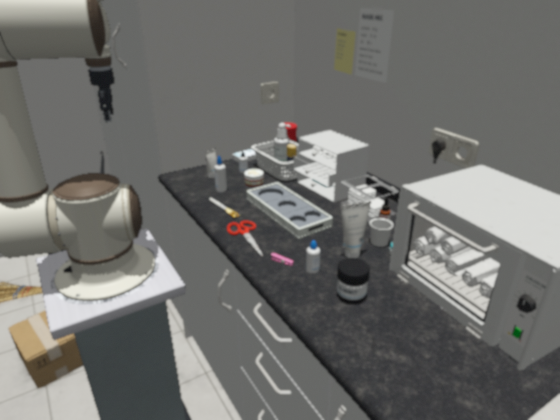

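The top view shows the caddy at cols 216–317, rows 186–230 (wide, mid, twin wells from left to right). Bottles are at (143,196), (177,243) and (367,242), tubes at (138,235) and (367,192), the pot at (183,202) and the jar at (409,237). In the scene view the bottle at (220,178) looks like the tall one. Next I'll enlarge both views.

```bash
cat > h.py <<'E'
from workcell import *
import numpy as np, cv2
from scipy.spatial.transform import Rotation as Ro
def cam(n,obs=None):
    c=get_calibration(n)
    if n=="wrist":
        T=np.eye(4);T[:3,:3]=Ro.from_euler('xyz',obs["tcp_rot"],degrees=True).as_matrix();T[:3,3]=obs["ee_pos"]
        T=T@c["tool_from_camera"]; R=T[:3,:3];o=T[:3,3]
    else:
        R=cv2.Rodrigues(c["rvec"])[0].T;o=-R@c["tvec"]
    return c,R,o
def ray(C,u,v):
    c,R,o=C;p=np.array([(u-c["cx"])/c["fx"],(v-c["cy"])/c["fy"]]);s=p.copy()
    for _ in range(20): s=p/(1+c["k1"]*(s@s))
    d=R@np.array([*s,1]);return o,d/np.linalg.norm(d)
def onz(C,u,v,z):
    o,d=ray(C,u,v);return o+d*(z-o[2])/d[2]
def tri(*rs):
    A=sum(np.eye(3)-np.outer(d,d) for o,d in rs);b=sum((np.eye(3)-np.outer(d,d))@o for o,d in rs)
    p=np.linalg.solve(A,b);return p,[np.linalg.norm(np.cross(p-o,d)) for o,d in rs]
def proj(C,P):
    c,R,o=C;q=R.T@(np.array(P)-o);s=q[:2]/q[2];s=s*(1+c["k1"]*(s@s));return s*c["fx"]+[c["cx"],c["cy"]]
E
python3 - <<'E'
from h import *
T=cam("top");S=cam("scene")
for n,u,v,z in [("A",143,196,.08),("tallb",177,243,.13),("B",367,242,.08),("tubeS",138,235,.1),("tubeB",367,192,.15),("pot",184,203,.043),("jar",409,236,.086),("caddyL",217,208,.033),("caddyR",317,208,.033)]:
    p=onz(T,u,v,z);print(n,p.round(3),proj(S,p).round(0),proj(S,[p[0],p[1],0]).round())
a=cv2.imread("pics/top0.png")[170:270,95:435];b=cv2.imread("pics/scene0.png")[140:310,190:400]
a=cv2.resize(a,None,fx=2.3,fy=2.3,interpolation=2);b=cv2.resize(b,None,fx=2.1,fy=2.1,interpolation=2)
o=np.zeros((600,800,3),np.uint8);o[:a.shape[0],:a.shape[1]]=a;o[235:235+b.shape[0],:b.shape[1]]=b
cv2.imwrite("pics/z.png",o)
E
```

```text
A [0.589 0.383 0.08 ] [242. 152.] [243. 172.]
tallb [0.448 0.271 0.13 ] [220. 156.] [222. 191.]
B [ 0.449 -0.275  0.08 ] [313. 243.] [312. 269.]
tubeS [0.473 0.391 0.1  ] [213. 152.] [215. 177.]
tubeB [ 0.587 -0.264  0.15 ] [356. 202.] [351. 251.]
pot [0.572 0.267 0.043] [253. 172.] [254. 183.]
jar [ 0.465 -0.399  0.086] [351. 263.] [348. 293.]
caddyL [0.557 0.168 0.033] [263. 186.] [263. 194.]
caddyR [ 0.555 -0.134  0.033] [314. 224.] [314. 233.]
```

View pics/z.png

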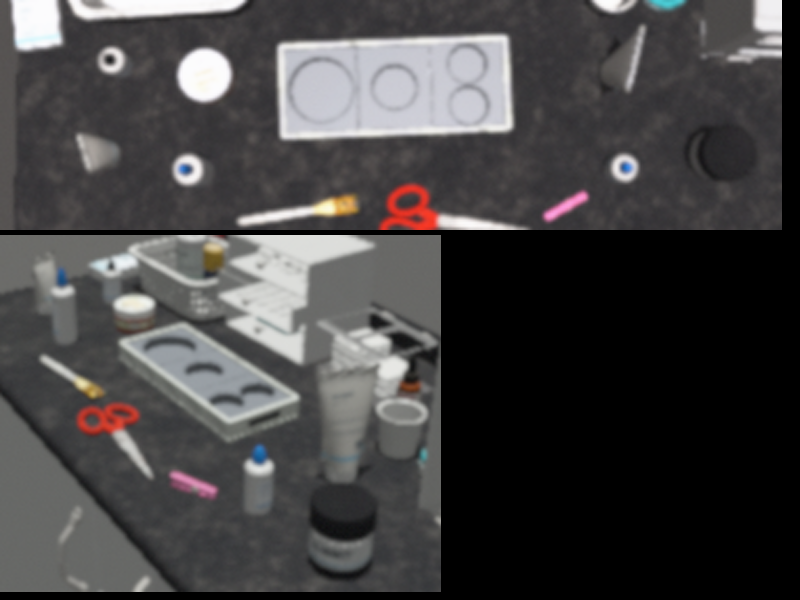

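View pics/wrist0.png

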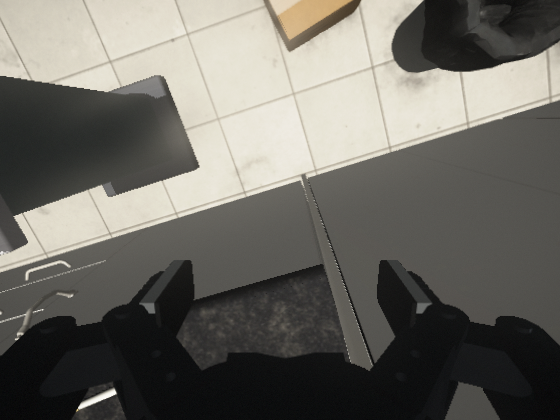

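The zoomed view confirms it. The small bottles are A at about (0.59,0.38) with a dark/open cap and B at about (0.45,-0.275) with a blue cap. The tall bottle is at (0.45,0.27). The small tube is at (0.47,0.39), and the pot at (0.57,0.27). The tall wall is at y≈0.48, so I'll move in -y first, then over the counter to look with the wrist camera.

Emit:
servo_tool(
  moves=[
    [0,-24.5,8,0.3],
    [0,-24.5,8,0.3],
    [0,-24.5,8,0.3],
    [0,-24.5,8,0.3],
    [0,-24.5,8,0.3],
    [0,-24.5,8,0.3],
    [0,-24.5,8,0.3],
    [28.5,-24.5,8,0.3],
    [28.5,-24.5,8,0.3],
    [28.5,-24.5,8,0.3],
    [28.5,-24.5,8,0.3],
    [28.5,-24.5,8,0.3],
    [28.5,-24.5,8,0.3],
    [28.5,-24.5,8,0.3],
    [28.5,-24.5,8,0.3],
    [28.5,-24.5,8,0.3],
    [28.5,-24.5,8,0.3],
    [28.5,-24.5,8,0.3],
  ],
)

```text
time: 1.65
ee_pos: [0.4486, 0.28, 0.3118]
tcp_rot: [180.0, 0.0, 179.8]
wrist_force: [-0.2, -0.3, 0.9]
opening: 0.0853
grasp_force: 0.0
```

Run:
```python
from h import *
o=get_obs();im=camera("wrist");cv2.imwrite("pics/w1.png",im[:,:,::-1]);np.save("w1.npy",o,allow_pickle=True)
print(o["time"],o["ee_pos"],o["tcp_rot"],o["q"])
```

```text
1.65 [0.44864575 0.27996868 0.31181485] [1.79975441e+02 2.30895266e-02 1.79821712e+02] [3.19608371e+01 4.71812634e+00 1.89385215e+01 1.04187779e+02
 8.51256660e-03 3.21391223e+01]
```

Emit:
servo_tool(
  moves=[
    [3,-14,0,0],
    [3,-14,0,0],
    [3,-14,0,0],
    [3,-14,0,0],
    [3,-14,0,0],
    [3,-14,0,0],
    [3,-14,0,0],
  ],
)

```text
time: 2.28
ee_pos: [0.479, 0.1405, 0.3119]
tcp_rot: [180.0, 0.1, 179.8]
wrist_force: [-0.5, -0.0, -0.6]
opening: 0.0855
grasp_force: 0.0
```

Run:
```python
from h import *
o=get_obs();im=camera("wrist");cv2.imwrite("pics/w2.png",im[:,:,::-1]);np.save("w2.npy",o,allow_pickle=True)
print(o["time"],o["ee_pos"],o["tcp_rot"])
```

```text
2.2833 [0.47895515 0.14050196 0.31190656] [1.79963745e+02 6.63073466e-02 1.79817621e+02]
```

View pics/w1.png

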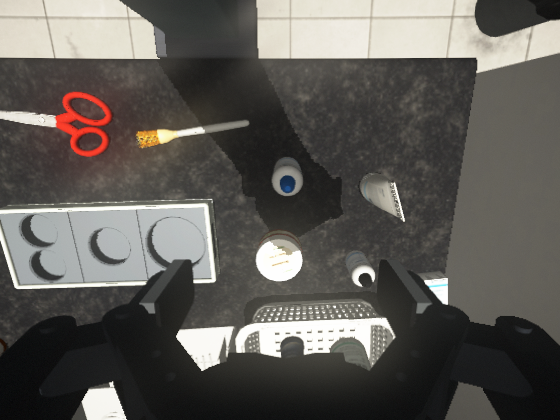

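View pics/w2.png

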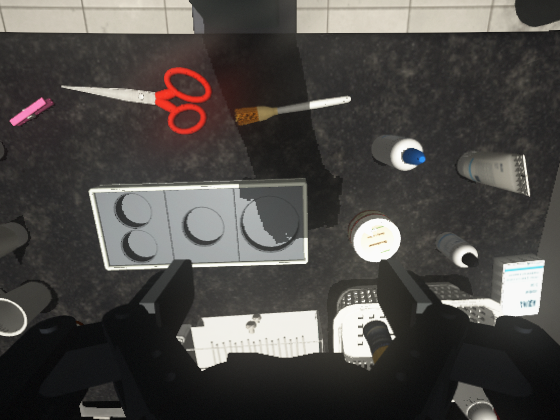

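w1/w2 show the items in both views (w1 first, then w2):
- Pot lid: (278,256) and (377,240)
- Bottle A nozzle: (367,281) and (468,261)
- Tall bottle nozzle: (288,184) and (418,157)
- Tube crimp ends: (388,178)/(404,221) and (526,153)/(530,195)
- Caddy rim corners in w2: (90,189), (306,180), (307,264), (106,270)

Run:
```python
from h import *
o1=np.load("w1.npy",allow_pickle=True).item();o2=np.load("w2.npy",allow_pickle=True).item()
A=cam("wrist",o1);B=cam("wrist",o2)
for n,p,q in [("potlid",(278,256),(377,240)),("A tip",(367,281),(468,261)),("tall tip",(288,184),(418,157)),("crimp1",(388,178),(526,153)),("crimp2",(404,221),(530,195)),
  ("rimNL",(213,201),(306,181)),("rimFL",(215,282),(307,263)),("wide",(178,243),(270,222)),("mid",(110,246),(204,226)),("tw1",(42,231),(134,210)),("tw2",(49,265),(140,244))]:
    P,e=tri(ray(A,*p),ray(B,*q));print(n,P.round(4),np.round(e,4))
print([onz(B,u,v,.033).round(4) for u,v in((90,189),(306,180),(307,264),(106,270))])
w=[cv2.imread("pics/w1.png"),cv2.imread("pics/w2.png")]
f=lambda i,x,y:cv2.resize(w[i][y:y+90,x:x+130],None,fx=3,fy=3,interpolation=2)
r=lambda *a:np.hstack(a)
cv2.imwrite("pics/z2.png",cv2.resize(np.vstack([r(f(0,300,160),f(1,420,140)),r(f(0,240,220),f(1,330,195)),r(f(0,310,225),f(1,420,215))]),(576,600)))
g=[(0,300,160),(1,420,140)]
```

```text
potlid [0.5726 0.2697 0.0429] [0.0029 0.0029]
A tip [0.6036 0.397  0.0536] [0.0003 0.0003]
tall tip [0.4493 0.2834 0.117 ] [0.0008 0.0008]
crimp1 [0.4434 0.3912 0.1237] [0.0024 0.0024]
crimp2 [0.4952 0.4194 0.1071] [0.0001 0.0001]
rimNL [0.4982 0.1713 0.0017] [0.0002 0.0002]
rimFL [0.6173 0.1728 0.031 ] [0.0002 0.0002]
wide [0.5577 0.1182 0.0182] [0.0011 0.0011]
mid [0.5581 0.0233 0.0304] [0.0001 0.0001]
tw1 [ 0.5382 -0.0801  0.0177] [0.0007 0.0007]
tw2 [ 0.5884 -0.0739  0.0269] [0.0012 0.0012]
[array([ 0.5027, -0.1284,  0.033 ]), array([0.4909, 0.1693, 0.033 ]), array([0.6177, 0.1727, 0.033 ]), array([ 0.626 , -0.1266,  0.033 ])]
```

View pics/z2.png

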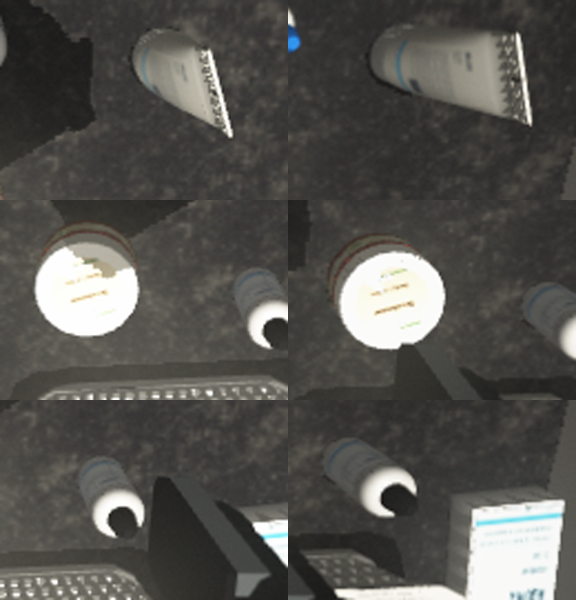

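The crops give finer pixels (w1, then w2):
- A nozzle tip: (368,285) and (473,262)
- Crimp ends: (392.5,181)/(404,222) and (525,155)/(530,196)
- Lid centre: (279,259) and (377,240)

For the wells I'll fit circles on the rim.

Run:
```python
from h import *
o1=np.load("w1.npy",allow_pickle=True).item();o2=np.load("w2.npy",allow_pickle=True).item()
A=cam("wrist",o1);B=cam("wrist",o2);T=cam("top");S=cam("scene")
for n,p,q in [("potlid",(278.8,258.8),(377,240)),("A tip",(368,285),(472.8,262.4)),("crimp1",(392.5,181),(524.7,155)),("crimp2",(404.3,222),(529.7,196.4))]:
    P,e=tri(ray(A,*p),ray(B,*q));print(n,P.round(4),np.round(e,4),"top",proj(T,P).round(1),"scene",proj(S,P).round(1))
# bottle bases
print("A base", onz(A,346,255,0).round(4))
w=cv2.imread("pics/w2.png");w1=cv2.imread("pics/w1.png")
f=cv2.resize(w[170:280,80:320],None,fx=3.3,fy=3.3,interpolation=2)
f1=cv2.resize(w1[190:270,0:240],None,fx=3.3,fy=3.3,interpolation=2)[:236]
cv2.imwrite("pics/z3.png",np.vstack([f,f1]));print(f.shape)
```

```text
potlid [0.5751 0.2706 0.0421] [0.0008 0.0008] top [183.  201.9] scene [253.6 172.2]
A tip [0.5985 0.3933 0.071 ] [0.0015 0.0015] top [140.6 193.4] scene [243.4 153.2]
crimp1 [0.4482 0.4007 0.1106] [0.0013 0.0013] top [133.7 243.5] scene [205.  150.1]
crimp2 [0.4971 0.4205 0.1056] [0. 0.] top [127.7 226.7] scene [215.3 147.3]
A base [0.5878 0.3763 0.    ]
(363, 792, 3)
```

View pics/z3.png

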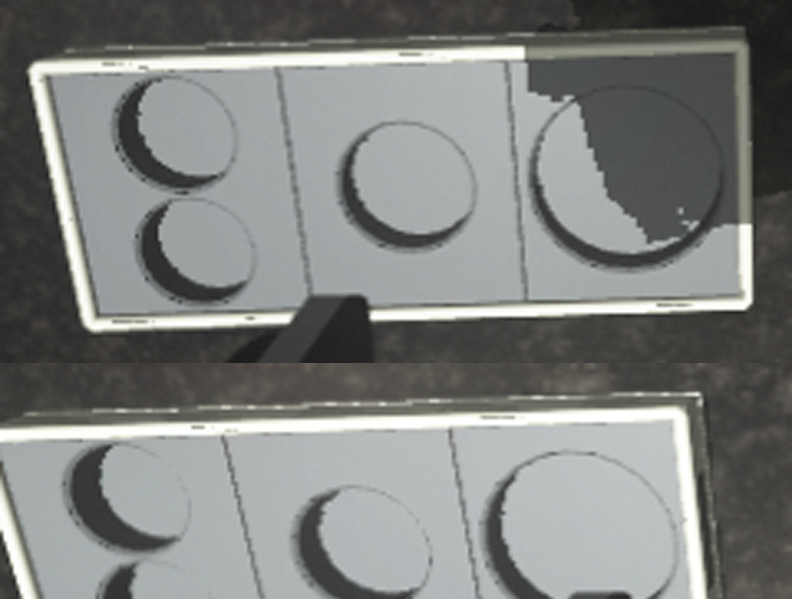

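Run:
```python
from h import *
o1=np.load("w1.npy",allow_pickle=True).item();o2=np.load("w2.npy",allow_pickle=True).item()
A=cam("wrist",o1);B=cam("wrist",o2)
a=lambda x,y:(x/3.3-.35,190+y/3.3-.35)
b=lambda x,y:(80+x/3.3-.35,170+y/3.3-.35)
for n,x,y in [("tw1",174.5,133.5),("tw2",196,251),("mid",407.5,185),("wide",626,177)]: print(n,onz(B,*b(x,y),.029).round(4))
print("tw1 w1",onz(A,*a(126,134.5),.029).round(4), "tri",tri(ray(A,*a(126,134.5)),ray(B,*b(174.5,133.5))))
print("rim dims mid", onz(B,*b(337,185),.029)-onz(B,*b(478,185),.029), "wide",onz(B,*b(529,177),.029)-onz(B,*b(723,177),.029))
for n,p,q in [("div1 top",(228,437-363),(278,67)),("div2 top",(450,430-363),(505,62)),("corner",(690,412-363),(748,45)),("tw1R",(190,133),(237,133))]:
    print(n,tri(ray(A,*a(*p)),ray(B,*b(*q)))[0].round(4))
```

```text
tw1 [ 0.5344 -0.0766  0.029 ]
tw2 [ 0.589  -0.0747  0.029 ]
mid [0.5583 0.0217 0.029 ]
wide [0.5549 0.1175 0.029 ]
tw1 w1 [ 0.5338 -0.0764  0.029 ] tri (array([ 0.53428423, -0.07691043,  0.02839083]), [np.float64(0.00024394887717035056), np.float64(0.00024394887717040566)])
rim dims mid [-0.00024924 -0.06167145  0.        ] wide [-0.00030886 -0.08493052  0.        ]
div1 top [ 0.507  -0.0306  0.0245]
div2 top [0.5039 0.0669 0.0272]
corner [0.4972 0.1704 0.0244]
tw1R [ 0.5348 -0.0512  0.0259]
```

Wells are confirmed: spacings are 55 and 97 mm and the rim z is about 0.028. Now I'll hover over bottle A for a close check.

Emit:
servo_tool(
  moves=[
    [11,24.5,-10,0],
    [11,24.5,-10,0],
    [11,24.5,-10,0],
    [11,24.5,-10,0],
    [11,24.5,-10,0],
    [11,24.5,-10,0],
    [11,24.5,-10,0],
    [11,24.5,-10,0],
    [11,24.5,-16,0],
    [11,24.5,-16,0],
    [11,24.5,-16,0],
    [11,24.5,-16,0],
  ],
  claw=0.2,
  force=30,
)

```text
time: 3.33
ee_pos: [0.5883, 0.3855, 0.1509]
tcp_rot: [-179.9, -0.1, 179.9]
wrist_force: [-0.8, 0.1, 0.1]
opening: 0.0681
grasp_force: 0.0
```

Run:
```python
from h import *
o=get_obs();im=camera("wrist");cv2.imwrite("pics/w3.png",im[:,:,::-1]);np.save("w3.npy",o,allow_pickle=True)
print(o["time"],o["ee_pos"],o["tcp_rot"],o["opening"])
```

```text
3.3333 [0.58827697 0.38548006 0.15088747] [-1.79941134e+02 -9.48306695e-02  1.79867082e+02] 0.0680909322163002
```

View pics/w3.png

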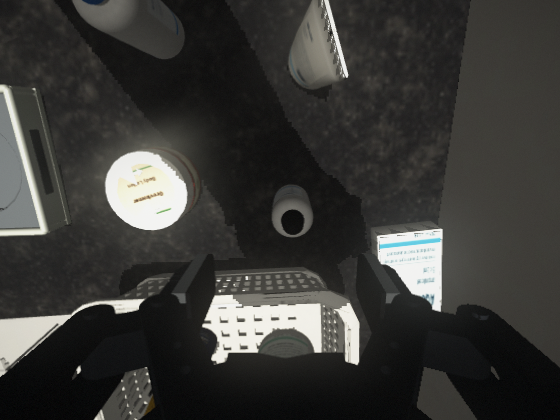

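Close view: A's nozzle at (292,223), its foot edge at (290,184). Pot lid centre (147,190). Box corner at (377,238), basket near edge at about row 270.

Run:
```python
from h import *
o1=np.load("w1.npy",allow_pickle=True).item();o2=np.load("w2.npy",allow_pickle=True).item();o3=np.load("w3.npy",allow_pickle=True).item()
A=cam("wrist",o1);B=cam("wrist",o2);C=cam("wrist",o3)
print("A tip tri",tri(ray(A,368,284),ray(B,472,262),ray(C,292,223)))
for z in(.075,.08,.086):print(onz(C,292,223,z).round(4))
print("foot edge",onz(C,291,184,.001).round(4), "foot L/R at z.03", onz(C,272,207,.05),onz(C,313,207,.05))
print("pot",tri(ray(A,278.8,258.8),ray(B,377,240),ray(C,147,190)))
print("box",tri(ray(B,493,262),ray(C,377,240)), "basket",onz(C,240,268,.06),onz(C,240,290,.06))
print("crimp2",tri(ray(A,404.3,222),ray(B,529.7,196.4),ray(C,346,76)))
```

```text
A tip tri (array([0.59496217, 0.39092827, 0.07404812]), [np.float64(0.0023552718442636494), np.float64(0.0013952693180421564), np.float64(0.0016292959010301914)])
[0.593  0.3906 0.075 ]
[0.5913 0.3905 0.08  ]
[0.5892 0.3903 0.086 ]
foot edge [0.5786 0.391  0.001 ] foot L/R at z.03 [0.58765141 0.37476759 0.05      ] [0.58772529 0.40812599 0.05      ]
pot (array([0.5754965 , 0.27078357, 0.04100886]), [np.float64(0.0008182487112152062), np.float64(0.0009277501404933608), np.float64(0.00023990673098396654)])
box (array([ 0.64183357,  0.48385629, -0.01808059]), [np.float64(0.0019152729973285789), np.float64(0.0019152729973283505)]) basket [0.63714058 0.34804674 0.06      ] [0.65755238 0.34719229 0.06      ]
crimp2 (array([0.49649971, 0.41954371, 0.1072125 ]), [np.float64(0.00029303738310622606), np.float64(0.00032278467576142675), np.float64(0.00020835749656974593)])
```

Emit:
servo_tool(
  moves=[
    [0.35,0.6,-3,0],
    [0.35,0.6,-6,0],
    [0.35,0.6,-9,0],
    [0.35,0.6,-11.5,0],
    [0.35,0.6,-12.7,0],
    [0.35,0.6,-12.7,0],
    [0.35,0.6,-12.7,0],
  ],
)

```text
time: 3.97
ee_pos: [0.5936, 0.3913, 0.0264]
tcp_rot: [179.9, 0.1, 179.8]
wrist_force: [-0.1, -0.1, 0.1]
opening: 0.0681
grasp_force: 0.0
```

Emit:
servo_tool(
  moves=[
    [0,0,0,0],
    [0,0,0,0],
    [0,0,0,0],
    [0,0,0,0],
    [0,0,0,0],
    [0,0,0,0],
    [0,0,0,0],
    [0,0,0,0],
  ],
  claw=1,
  force=30,
)

```text
time: 4.63
ee_pos: [0.5939, 0.3914, 0.0265]
tcp_rot: [179.9, 0.2, 179.8]
wrist_force: [-0.0, -0.7, 5.1]
opening: 0.0328
grasp_force: 29.6
```

Emit:
servo_tool(
  moves=[
    [0,0,3,0],
    [0,0,6,0],
    [0,0,9,0],
    [-0.2,-3,10,0],
    [-0.2,-6,10,0],
    [-0.2,-9.5,10,0],
    [-0.2,-13,10,0],
    [-0.4,-16.5,10,0],
    [-0.4,-20,10,0],
    [-0.4,-23.5,10,0],
    [-0.4,-27,10,0],
    [-0.4,-30.5,10,0],
    [-0.4,-34,10,0],
    [-0.4,-37.5,10,0],
    [-0.4,-41,10,0],
    [-0.4,-44,10,0],
    [-0.4,-46,10,0],
    [-0.4,-46.6,10,0],
    [-0.4,-46.6,10,0],
    [-0.4,-46.6,10,0],
  ],
)

```text
time: 6.3
ee_pos: [0.5892, -0.0749, 0.1248]
tcp_rot: [180.0, 0.0, 179.8]
wrist_force: [0.2, 0.5, -0.6]
opening: 0.0328
grasp_force: 30.1
```

Run:
```python
from h import *
o=get_obs();im=camera("wrist");cv2.imwrite("pics/w4.png",im[:,:,::-1]);np.save("w4.npy",o,allow_pickle=True)
print(o["time"],o["ee_pos"],o["tcp_rot"],o["opening"],o["grasp_force"])
```

```text
6.3 [ 0.58916899 -0.07488052  0.12475459] [1.79987657e+02 3.49820079e-02 1.79756386e+02] 0.03281703956283584 30.136552154192486
```

View pics/w4.png

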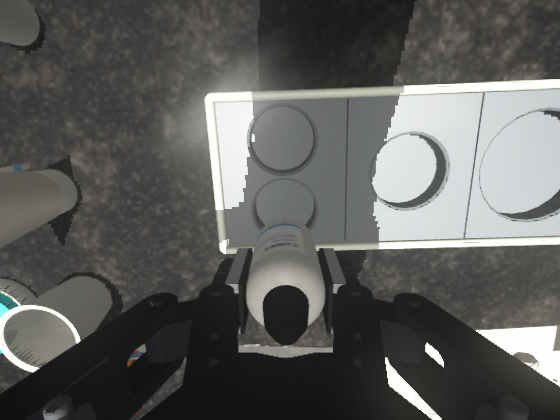

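Bottle A hangs upright between the pads, above the far twin well. The near twin well is at (282,140), the mid well at (409,171).

Run:
```python
from h import *
C=cam("wrist",np.load("w4.npy",allow_pickle=True).item())
print([onz(C,u,v,.029).round(4) for u,v in((282,140),(284,208),(409.5,170))])
```

```text
[array([ 0.5351, -0.0769,  0.029 ]), array([ 0.5882, -0.0757,  0.029 ]), array([0.5582, 0.0209, 0.029 ])]
```

Emit:
servo_tool(
  moves=[
    [0,-0.05,-3,0],
    [0,-0.05,-5.5,0],
    [0,-0.05,-7.5,0],
    [0,-0.05,-8.7,0],
    [0,-0.05,-8.7,0],
    [0,-0.05,-8.7,0],
    [0,-0.05,-8.7,0],
  ],
)

```text
time: 6.93
ee_pos: [0.5893, -0.0748, 0.0378]
tcp_rot: [180.0, 0.0, 179.9]
wrist_force: [-0.8, 1.6, -0.8]
opening: 0.033
grasp_force: 32.0
```

Emit:
servo_tool(
  moves=[
    [0,0,0,0],
    [0,0,0,0],
    [0,0,0,0],
    [0,0,0,0],
    [0,0,3,0],
    [0,0,6,0],
    [0,0,9,0],
    [0,0,12,0],
    [0,0,12,0],
  ],
  claw=0.3,
)

```text
time: 7.68
ee_pos: [0.5911, -0.076, 0.1641]
tcp_rot: [-179.9, 0.5, 179.8]
wrist_force: [1.0, 0.3, 0.8]
opening: 0.06
grasp_force: 0.0
```

Emit:
servo_tool(
  moves=[
    [-4,0,3,0],
    [-8,-4,3,0],
    [-11,-8,3,0],
    [-14,-12,3,0],
    [-14,-16,3,0],
    [-14,-20,3,0],
    [-14,-20,1,0],
    [-14,-20,1,0],
    [-14,-20,1,0],
    [-14,-20,1,0],
  ],
)

```text
time: 8.52
ee_pos: [0.449, -0.2755, 0.1674]
tcp_rot: [180.0, -0.0, 179.7]
wrist_force: [0.5, -0.2, 0.7]
opening: 0.0595
grasp_force: 0.0
```

Run:
```python
from h import *
o=get_obs();im=camera("wrist");cv2.imwrite("pics/w5.png",im[:,:,::-1]);np.save("w5.npy",o,allow_pickle=True)
print(o["time"],o["ee_pos"],o["tcp_rot"],o["opening"],o["grasp_force"])
C=cam("wrist",o);print(proj(C,[.449,-.275,.08]))
```

```text
8.5167 [ 0.44896041 -0.27547155  0.16736183] [ 1.79978752e+02 -6.46402273e-03  1.79748854e+02] 0.05954973636282788 0.0
[285.58711524 212.38224709]
```

View pics/w5.png

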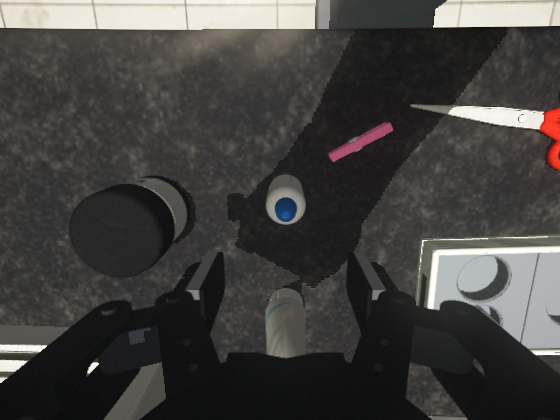

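Bottle B's nozzle is at (287,209) and its foot edge at (286,175), matching the prediction. The jar is clear on the left.

Run:
```python
from h import *
C=cam("wrist",np.load("w5.npy",allow_pickle=True).item());T=cam("top")
print(onz(C,287,209,.083),onz(C,286,175,.001),onz(C,267,205,.06),onz(C,305.5,205,.06),tri(ray(C,287,209),ray(T,367,241.5)),tri(ray(C,287,209),ray(cam("scene"),313.5,243)))
im=camera("scene");cv2.imwrite("pics/s5.png",im[:,:,::-1])
a=cv2.resize(im[140:310,190:400,::-1],None,fx=3.4,fy=3.4,interpolation=2);cv2.imwrite("pics/z5.png",a)
```

```text
[ 0.44541269 -0.27391363  0.083     ] [ 0.43373359 -0.27444103  0.001     ] [ 0.44854724 -0.29047703  0.06      ] [ 0.44869725 -0.25837511  0.06      ] (array([ 0.44968993, -0.27511707,  0.07194823]), [np.float64(0.0016178058188202101), np.float64(0.0016178058188201735)]) (array([ 0.44790328, -0.27449041,  0.07873425]), [np.float64(0.001341199818911772), np.float64(0.001341199818911486)])
```

View pics/z5.png

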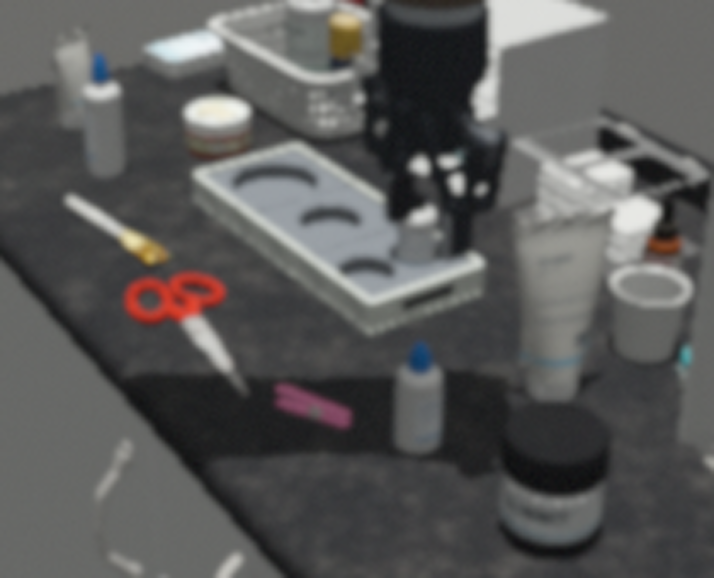

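Scene crop: bottle A stands upright in the far twin well (crop 418,235), and bottle B is at crop (418,400). Grasping B.

Emit:
servo_tool(
  moves=[
    [-0.1,0.1,-3,0],
    [-0.1,0.1,-6,0],
    [-0.1,0.1,-9,0],
    [-0.1,0.1,-12,0],
    [-0.1,0.1,-14.3,0],
    [-0.1,0.1,-14.3,0],
    [-0.1,0.1,-14.3,0],
  ],
)

```text
time: 9.2
ee_pos: [0.448, -0.2736, 0.0244]
tcp_rot: [180.0, -0.1, 179.9]
wrist_force: [-0.2, -0.2, -0.4]
opening: 0.0595
grasp_force: 0.0
```

Emit:
servo_tool(
  moves=[
    [0,0,0,0],
    [0,0,0,0],
    [0,0,0,0],
    [0,0,0,0],
    [0,0,0,0],
    [0,0,0,0],
    [0,0,0,0],
    [0,0,0,0],
  ],
  claw=1,
)

```text
time: 9.87
ee_pos: [0.4493, -0.2751, 0.0267]
tcp_rot: [-179.9, 0.2, 179.8]
wrist_force: [-0.7, 2.4, 6.8]
opening: 0.0332
grasp_force: 29.5
```

Emit:
servo_tool(
  moves=[
    [0,0,3,0],
    [0,0,6,0],
    [0,0,9,0],
    [0,0,12,0],
    [1.5,3,12,0],
    [3,6,12,0],
    [4.5,9,12,0],
    [6,12,12,0],
    [7.5,15,12,0],
    [8.4,18,12,0],
    [8.65,19.7,12,0],
    [8.65,19.7,12,0],
    [8.65,19.7,9,0],
    [8.65,19.7,6,0],
    [8.65,19.7,3.5,0],
    [8.65,19.7,1.8,0],
    [8.65,19.7,1.3,0],
    [8.65,19.7,1.3,0],
    [8.65,19.7,1.3,0],
  ],
)

```text
time: 11.45
ee_pos: [0.5348, -0.0783, 0.0383]
tcp_rot: [-180.0, 0.1, 179.8]
wrist_force: [-0.8, 1.0, -0.3]
opening: 0.0328
grasp_force: 30.4
```

Emit:
servo_tool(
  moves=[
    [0,0,0,0],
    [0,0,0,0],
    [0,0,0,0],
    [0,0,0,0],
    [0,0,3,0],
    [0,0,6,0],
    [0,0,9,0],
    [0,0,12,0],
    [0,0,16,0],
    [0,0,16,0],
  ],
  claw=0.3,
)

```text
time: 12.28
ee_pos: [0.5365, -0.078, 0.2051]
tcp_rot: [-179.9, 0.6, 179.8]
wrist_force: [0.4, -0.8, 0.8]
opening: 0.0599
grasp_force: 0.0
```

Emit:
servo_tool(
  moves=[
    [0,3.5,2,0.1],
    [-1,7,2,0.2],
    [-2,10.5,2,0.3],
    [-3,14,2,0.37],
    [-4,17.5,2,0.37],
    [-5,21,2,0.37],
    [-6,24.5,2,0.37],
    [-7.5,28,2,0.37],
    [-7.5,31.5,2,0.37],
    [-7.5,35,2,0.37],
    [-7.5,38,2,0.37],
    [-7.5,41,2,0.37],
    [-7.5,43,2,0.37],
    [-7.5,43.7,2,0.37],
    [-7.5,43.7,2,0.37],
    [-7.5,43.7,2,0.37],
  ],
)

```text
time: 13.62
ee_pos: [0.4595, 0.3589, 0.2171]
tcp_rot: [-180.0, -0.0, -159.0]
wrist_force: [0.5, -0.1, 0.6]
opening: 0.0599
grasp_force: 0.0
```

Run:
```python
from h import *
o=get_obs();im=camera("wrist");cv2.imwrite("pics/w6.png",im[:,:,::-1]);np.save("w6.npy",o,allow_pickle=True)
print(o["time"],o["ee_pos"],o["tcp_rot"],o["opening"],o["q"])
C=cam("wrist",o);print(proj(C,[.4482,.4007,.105]),proj(C,[.4968,.4197,.105]))
C=cam("wrist",np.load("w3.npy",allow_pickle=True).item());print("wall",onz(C,470,0,0),onz(C,458,100,0))
```

```text
13.6167 [0.45949459 0.35889882 0.21709823] [-1.79973738e+02 -2.66138136e-02 -1.58995562e+02] 0.05987616667125009 [ 3.80009085e+01  9.34723399e+00  1.33110182e+01  9.39969124e+01
 -1.73355240e-02  1.69964694e+01]
[336.08980092 208.96847611] [333.85314095 264.75052098]
wall [0.42688694 0.53606867 0.        ] [0.50352446 0.53854921 0.        ]
```

View pics/w6.png

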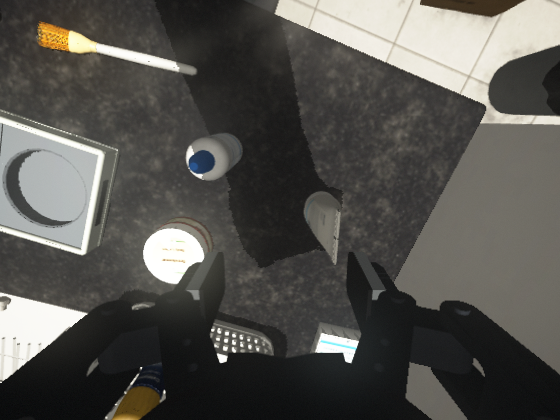

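The crimp runs from (340,200) to (336,264). The tube body bulges left to col 304, and the wall is at y≈0.536, so it's clear.

Run:
```python
from h import *
L=[cam("wrist",np.load(f"w{i}.npy",allow_pickle=True).item()) for i in(1,2,3,6)]
a=onz(L[3],340,200,.105);b=onz(L[3],336,264,.105);print(a,b,np.hypot(*(a-b)[:2]),np.degrees(np.arctan2(*(b-a)[[1,0]])),(a+b)/2)
p,e=tri(ray(L[0],392.5,181),ray(L[1],524.7,155),ray(L[3],340,200));print(p,e)
q,e=tri(ray(L[0],404.3,222),ray(L[1],529.7,196.4),ray(L[2],346,76),ray(L[3],336,264));print(q,e,(p+q)/2,np.degrees(np.arctan2(*(q-p)[[1,0]])))
for u,v in((304,213),):print("base left",onz(L[3],u,v,.015))
w=cv2.imread("pics/w6.png")[180:280,280:380];cv2.imwrite("pics/z6.png",cv2.resize(w,None,fx=5.5,fy=5.5,interpolation=2))
```

```text
[0.43977584 0.40062133 0.105     ] [0.49542921 0.42120285 0.105     ] 0.05933714207086742 20.29521504284527 [0.46760252 0.41091209 0.105     ]
[0.44509143 0.39997729 0.11031892] [np.float64(0.0018206201710390117), np.float64(0.004363991556784513), np.float64(0.006177372678280394)]
[0.49629142 0.42005327 0.10588133] [np.float64(0.0006506719305090045), np.float64(0.0007125949902467879), np.float64(0.0007206327622250916), np.float64(0.0014684775948787783)] [0.47069143 0.41001528 0.10810013] 21.41060201017972
base left [0.48487647 0.39156463 0.015     ]
```

View pics/z6.png

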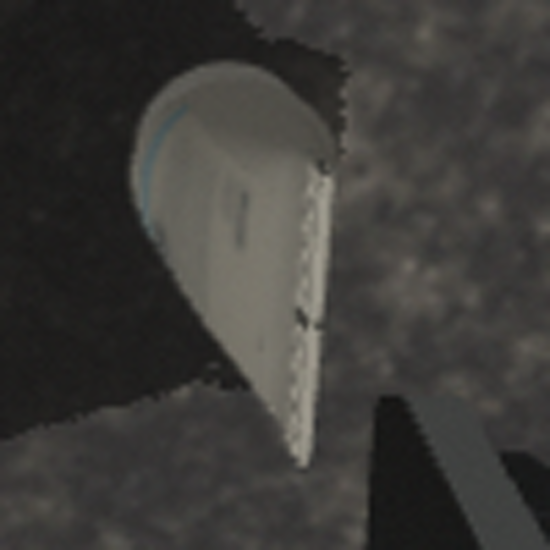

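The refined crimp ends are (339,210) and (335,264.5), so the tube's centre is about (0.472,0.411) and its edge angle about 20–21°. That matches the present yaw. Now I'll descend and pinch at 70 mm.

Emit:
servo_tool(
  moves=[
    [0.6,3,0,-0.01],
    [1.2,5.2,0,-0.01],
    [1.2,5.2,-3,-0.01],
    [1.2,5.2,-6,-0.01],
    [1.2,5.2,-9,-0.01],
    [1.2,5.2,-12,-0.01],
    [1.2,5.2,-15,-0.01],
    [1.2,5.2,-16.6,-0.01],
    [1.2,5.2,-16.6,-0.01],
    [1.2,5.2,-16.6,-0.01],
  ],
)

```text
time: 14.5
ee_pos: [0.4716, 0.41, 0.0514]
tcp_rot: [-180.0, -0.1, -159.7]
wrist_force: [0.8, -0.4, 0.7]
opening: 0.0598
grasp_force: 0.0
```

Emit:
servo_tool(
  moves=[
    [0,0,0,0],
    [0,0,0,0],
    [0,0,0,0],
    [0,0,0,0],
    [0,0,0,0],
    [0,0,0,0],
    [0,0,0,0],
    [0,0,0,0],
    [0,0,0,0],
    [0,0,0,0],
  ],
  claw=1,
  force=40,
)

```text
time: 15.33
ee_pos: [0.4725, 0.4118, 0.0535]
tcp_rot: [180.0, 0.2, -159.6]
wrist_force: [-0.4, -1.7, 6.2]
opening: 0.025
grasp_force: 38.5
```

Emit:
servo_tool(
  moves=[
    [0,0,2,0],
    [0,0,5,0],
    [0,0,8,0],
    [0,0,11,0],
    [0,0,14,0],
    [0,0,17,0],
    [1,-3,17,0],
    [2,-6.5,17,0],
    [2.5,-10,17,0],
    [3,-13.5,17,0],
    [4,-17,17,0],
    [5,-20.5,17,0],
    [6,-24,17,0],
    [7,-27.5,17,0],
    [8,-31,17,0],
    [8.6,-34.5,17,0],
    [8.6,-37,15,0],
    [8.6,-39,13,0],
    [8.6,-39,10,0],
    [8.6,-39,10,0],
  ],
)

```text
time: 17.0
ee_pos: [0.5555, 0.02, 0.1467]
tcp_rot: [179.9, -0.3, -159.7]
wrist_force: [-1.2, 1.4, -2.4]
opening: 0.0248
grasp_force: 38.4
```

Run:
```python
from h import *
o=get_obs();im=camera("wrist");cv2.imwrite("pics/w7.png",im[:,:,::-1]);np.save("w7.npy",o,allow_pickle=True)
print(o["time"],o["ee_pos"],o["tcp_rot"],o["opening"],o["grasp_force"])
```

```text
17.0 [0.55551464 0.02000452 0.14665373] [ 179.88627641   -0.3451309  -159.71436166] 0.02481565833998446 38.42278013296891
```

View pics/w7.png

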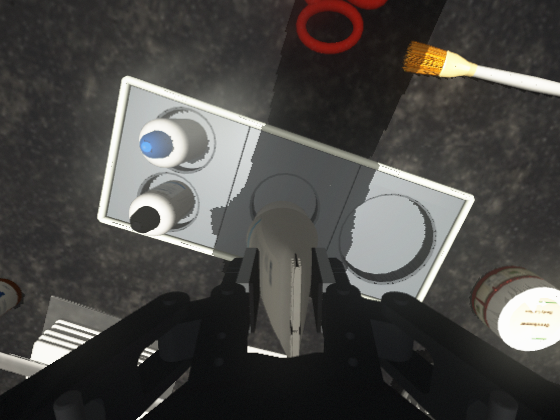

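Both bottles stand in their twin wells (caps at (160,143) and (148,217)). The tube is held upright above the mid well at (284,210). Lowering it.

Emit:
servo_tool(
  moves=[
    [0,0,0,0],
    [0,0,-2.5,0],
    [0,0,-5,0],
    [0,0,-7.2,0],
    [0,0,-8.6,0],
    [0,0,-8.9,0],
    [0,0,-8.9,0],
    [0,0,-8.9,0],
  ],
)

```text
time: 17.72
ee_pos: [0.5587, 0.0221, 0.0645]
tcp_rot: [-180.0, 0.2, -159.5]
wrist_force: [0.7, -0.4, -0.2]
opening: 0.0246
grasp_force: 41.0
```

Emit:
servo_tool(
  moves=[
    [0,0,0,0],
    [0,0,0,0],
    [0,0,0,0],
    [0,0,0,0],
    [0,0,0,0],
    [0,0,3,0],
    [0,0,6,0],
    [0,0,9,0],
    [0,0,12,0],
    [0,0,16,0],
    [0,0,16,0],
  ],
  claw=0.3,
)

```text
time: 18.63
ee_pos: [0.5592, 0.0213, 0.2301]
tcp_rot: [-179.8, 0.5, -159.6]
wrist_force: [1.1, 0.1, 1.6]
opening: 0.0598
grasp_force: 0.0
```

Emit:
servo_tool(
  moves=[
    [0,3.5,0,-0.1],
    [0,7,0,-0.2],
    [0.5,10.5,0,-0.3],
    [1,14,-2,-0.357],
    [1.8,17.5,-4,-0.357],
    [1.8,21,-6,-0.357],
    [1.8,24,-8,-0.357],
    [1.8,25,-10,-0.357],
    [1.8,25,-12,-0.357],
    [1.8,25,-12,-0.357],
    [1.8,25,-14,-0.357],
    [1.8,25,-16,-0.357],
    [1.8,25,-18,-0.357],
    [1.8,25,-19.5,-0.357],
    [1.8,25,-20.6,-0.357],
    [1.8,25,-20.6,-0.357],
    [1.8,25,-20.6,-0.357],
  ],
  claw=0,
)

```text
time: 20.05
ee_pos: [0.5757, 0.271, 0.017]
tcp_rot: [180.0, 0.0, 179.9]
wrist_force: [0.7, -0.3, 0.6]
opening: 0.0853
grasp_force: 0.0
```

Emit:
servo_tool(
  moves=[
    [0,0,0,0],
    [0,0,0,0],
    [0,0,0,0],
    [0,0,0,0],
    [0,0,0,0],
    [0,0,0,0],
    [0,0,0,0],
    [0,0,0,0],
  ],
  claw=1,
  force=40,
)

```text
time: 20.72
ee_pos: [0.5765, 0.2716, 0.0184]
tcp_rot: [179.9, 0.2, 179.9]
wrist_force: [-1.3, -0.7, 6.6]
opening: 0.0675
grasp_force: 45.5
```

Emit:
servo_tool(
  moves=[
    [0,0,2,0],
    [0,0,5,0],
    [0,0,8,0],
    [-0.5,-2.5,8,0],
    [-1,-5.5,8,0],
    [-1.5,-8.5,8,0],
    [-2,-11.5,8,0],
    [-2,-14,8,0],
    [-2,-15.3,8,0],
    [-2,-15.3,8,0],
    [-2,-15.3,6,0],
    [-2,-15.3,4.5,0],
    [-2,-15.3,4.5,0],
  ],
)

```text
time: 21.8
ee_pos: [0.5543, 0.1189, 0.0586]
tcp_rot: [-180.0, -0.2, 180.0]
wrist_force: [-1.4, -0.3, -1.0]
opening: 0.0665
grasp_force: 45.4
```

Run:
```python
from h import *
o=get_obs();im=camera("wrist");cv2.imwrite("pics/w8.png",im[:,:,::-1])
print(o["time"],o["ee_pos"],o["tcp_rot"],o["opening"],o["grasp_force"])
```

```text
21.8 [0.55428112 0.11887616 0.0585683 ] [-179.97651474   -0.21445512  179.97584097] 0.06651896758490244 45.374698005616665
```

View pics/w8.png

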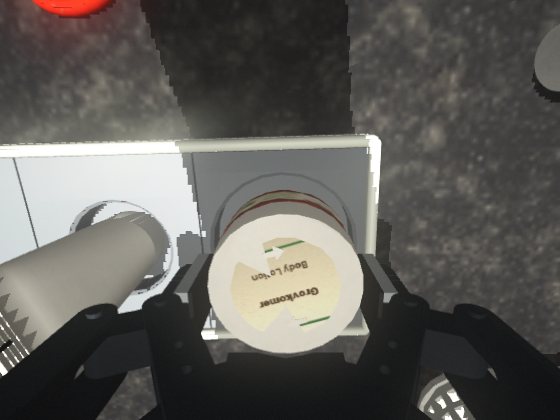

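The pot is held level above the wide well and is centred within it. The tube sits in the mid well. Lowering the pot.

Emit:
servo_tool(
  moves=[
    [0,0,-1,0],
    [0,0,-2,0],
    [0,0,-2.8,0],
    [0,0,-3.2,0],
    [0,0,-3.2,0],
    [0,0,-3.2,0],
  ],
)

```text
time: 22.35
ee_pos: [0.5554, 0.1184, 0.0293]
tcp_rot: [180.0, -0.0, 180.0]
wrist_force: [-2.0, 0.9, 0.8]
opening: 0.067
grasp_force: 45.6
```

Emit:
servo_tool(
  moves=[
    [0,0,0,0],
    [0,0,0,0],
    [0,0,0,0],
    [0,0,0,0],
    [0,0,2,0],
    [0,0,5,0],
    [0,0,8,0],
    [0,0,12,0],
    [0,0,16,0],
    [-5,0,20,0],
    [-9,0,24,0],
    [-13,0,24,0],
    [-13,0,24,0],
  ],
  claw=0,
)

```text
time: 23.43
ee_pos: [0.4238, 0.1182, 0.2716]
tcp_rot: [180.0, 0.1, 179.9]
wrist_force: [-0.2, 0.3, 0.4]
opening: 0.0852
grasp_force: 0.0
```

Run:
```python
from h import *
o=get_obs();im=camera("wrist");s=camera("scene")[140:310,190:400]
print(o["time"],o["ee_pos"])
a=cv2.resize(im[:,:,::-1],(400,300));b=cv2.resize(s[:,:,::-1],(400,324))
cv2.imwrite("pics/fin.png",np.hstack([cv2.copyMakeBorder(a,0,24,0,0,0),b]))
```

```text
23.4333 [0.4237827  0.11822734 0.27157053]
```

View pics/fin.png

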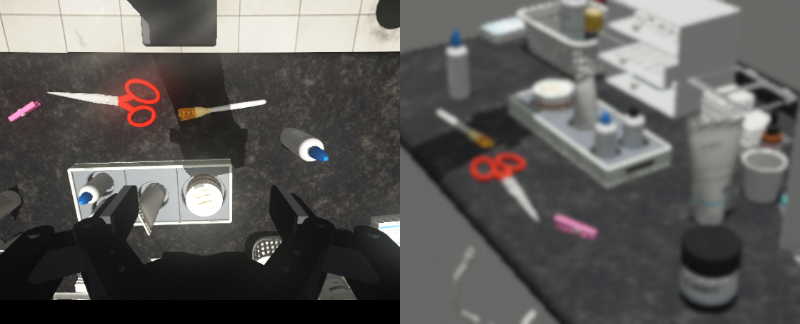

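The final view shows the pot, tube and both bottles upright in their wells. The tall bottle, big tube and jar haven't moved, and the gripper is clear. Handing in.

```bash
python3 -c "
from workcell import *
print(job_done())"
```

```text
the job is handed in; nothing more can be done
None
```

The caddy is packed and handed in at about 23.5 s: pot, small tube and both small bottles look upright in their wells in the last picture, and the full-size three were left alone; however, I viewed 17 pictures (including composites), over the limit of 14.

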